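Refit the heat knob on a spectacle-frame warmer and hold it home

TASK

The heat knob has come off the frame warmer and lies on the bench: pick it up, turn it so that the flat in its bore (on the pointer's side) matches the flat of the D-shaft on the warmer's sloping control panel, and push it onto the shaft, against the spring behind it, until its skirt sits on the panel. Finish still holding it there, pressed fully home, because the spring lifts it as soon as you ease off and I have yet to fix it with its set screw: do not let go. Leave the other things on the bench where they are.

Things in the scene. Friction and masses are not known exactly. Their poses are not given: they have to be found in the camera images.
- knob: Heat knob, black plastic, about 100 g, skirt down on the bench. Round skirt 56 mm across at the bottom, 48 at the top, 22 high; on it a grip bar from 22 to 40 mm above the underside: 16 wide with parallel sides from 23 mm behind the axis to 14 ahead, then narrowing to a nose. White line on top at the nose end (pointer). Origin: centre of the underside; x to the pointer, z up the axis.
- knob_pointer (a point): Nose of the knob's pointer: 25.5 mm along the knob's x and 31 mm above its underside. Axes as the knob's.
- knob_bore (a point): Mouth of the D-bore, on the knob's axis, 5 mm above its underside, inside a recess 39 mm across and 5 mm deep. The blind bore runs up to 20.5 mm above the underside and is 0.75 mm wider all round than the shaft. The bore's flat is on the pointer's side (+x), so the knob goes on only with its x the way the shaft's flat faces (0.13 rad play). Axes as the knob's.
- shaft_foot (a point): Where the axis of the heat control's D-shaft meets the panel's surface. x points the way the shaft's flat faces, z out along the shaft, square to the panel; these axes turn with the shaft. With the knob fully home its origin is at this point and its axes match these.
- shaft_end (a point): Centre of the shaft's free end, 20 mm out from shaft_foot; same axes. The bare brass shaft is 12 mm in diameter, with one flat along its whole length 1.5 mm off the axis (7.5 mm across) and a 0.8 mm chamfer at the end, cut through by the flat.
- spring_top (a point): Centre of the upper face of a loose dark steel washer, 22 mm across, on a coil spring round the shaft; a nut 20 mm across and 2.5 high lies under it. The face rests 11 mm above the panel, meets the knob's recess when the knob's underside is 6 mm off the panel, and is at 5 mm with the knob home. The spring pushes back 2.3 N at first, 7.7 N at home, and lifts an unpressed knob.
- heat_shaft (a joint): Angle of the heat shaft (rad), counter-clockwise seen from outside the panel, -2.36 to 2.36; 0: the flat faces straight up the panel's slope, away from its front edge. The shaft can be turned against about 0.15 N m of friction.
- warmer: Frame warmer, fixed: cream housing 260 mm deep (x), 240 wide (y). Origin: centre of its footprint; x to its rear, z up. From the front edge (55 mm high) a black panel slopes up at 20 degrees to x = 0 (102 high); behind, a deck 126 high with a black air outlet up to 187 (x 30 to 125, 100 wide). Shaft foot at x -67, y -32, z 78 mm. On the panel also a rocker switch 9 mm high (y 65) and a pilot lamp.
- screw_jar: Bystander: a small glass jar with a metal lid, 42 mm across, 45 mm high. Origin: centre of its underside.
- sticker_roll: Bystander: a paper roll lying flat, 58 mm across, 25 mm high, 38 mm hole. Origin: centre of its underside.
- screwdriver: Bystander: a thin screwdriver 155 mm long lying on the bench, tip to its x. Origin: under the front end of its handle.
- spectacles: Bystander: a pair of black spectacles standing with temples open, 135 mm wide, 140 mm deep, 39 mm high. Origin: under the middle of the front; temples to its x.
- glasses_case: Bystander: a hard grey case, 160 by 62 mm, 45 mm high. Origin: centre of its underside, x along its length.
- spray_bottle: Bystander: a white lens-cleaner spray bottle, 44 mm across, 135 mm high. Origin: centre of its underside.
- pliers: Bystander: pliers with grey grips lying flat, 165 mm long, 46 mm wide, 12 mm high, jaws to its x. Origin: near its middle, on the bench.
Things that resemble listed ones, but are neither listed nor needed, are in the scene too. Of the things that look like the knob, the smaller one is meant.

How it is judged:
By the outcome, as a careful person would: the job done as asked, in the order asked, and still so for the second after the job is handed in, while the arm keeps its last pose, push and grip.
It also fails if it takes over 35 s, if anything falls off the work surface, if the arm or the gripper's body presses on something with over 40 N, if the wrist force passes 120 N, or if a joint passes its speed limit or range.

ROBOT

A 6-joint arm with a two-finger parallel gripper is mounted at the origin on the work surface. World frame = base frame: x ahead of the robot, y to its left, z up, the work surface at z = 0. Lengths are in m, angles in rad, forces in N, time in s.
With the tool pointing down it reaches from about 0.25 to 0.725 m from the base axis. Payload 4 kg.
Tool frame: the origin (TCP) lies at the very end of the fingers, on their centre line; the grasp point (between the pads) lies 19 mm behind it; y points along the fingers, z is the direction in which the jaws open and shut, and the axes are right-handed (so a half turn about y gives the same grasp; the last joint's range is limited). The gripper opens to 85 mm and grips with 20 to 120 N. Pads are 22 mm wide; open, the fingers measure 114 mm over their backs; the gripper's body (76 mm by 85 mm) begins 54 mm behind the grasp point. The pads swing forward as they close: fully open they stand 13 mm farther back than shut.
Start: joints at [-1.291, 0.241, 0.005, 1.335, 0, 1.571], TCP at [0.138, -0.481, 0.231] pointing down, gripper open.
Joint ranges: [-2.72, 2.72], [-1.05, 1.87], [-1.09, 1.28], [-1.99, 2.15], [-1.42, 1.44], [-3.14, 3.14]. Speed limits (rad/s): [2.79, 2.79, 3.14, 3.14, 3.14, 3.14].

INTERFACE

Orientations are given as a unit quaternion [x, y, z, w].
In Python, from workcell import bot gives the robot as it stands. The module is installed in compiled form; this text tells all that it offers.
- The arm moves only by the tool move_arm, never from a script. Its argument "increments" is a list of rows, each an object with "grip": the closure, from 0 (fully open) to 1 (shut); "linear": the shift along the tool's x, y, z scaled (see below), a list of three; "twist": the turn about the tool's y scaled (see below). A call has exactly 5 rows; each row shifts and turns the pose as measured when the row begins, along the tool's axes as they then stand; what a row does not reach is not made up. The controller multiplies each number of a shift by 0.2 m and each number of a turn by 2 rad. A row lasts 1/10 s, in which the tool goes at most 50 mm and 8.59 degrees, less where a joint would pass 70% of its speed; a pose out of reach is approached as far as the arm can. A call with a number of a shift or a turn outside -1 to 1 is refused whole. A call with a gripper value outside its range is refused whole. The fingers move at their own pace and stop on an object; the grip force is fixed at half the most. Time passes only in rows, so rows that do not move let the fingers close, or fill a call up. It gives the time, the measured TCP pose, the force and the opening at its end, in the units of the state.
- bot.get_obs(): the state, without advancing time (a new reading comes with each control period).
- bot.camera(name): name is "side" or "top" or "wrist"; returns (picture, depth): 400x640x3 uint8, blue, green, red; 400x640 float32, m along the optical axis (not along the pixel's ray), 0 where there is no reading.
- bot.camera_params(name): a dict with "camera_matrix" (3x3 intrinsics, pixels), "rvec" (rotation vector, rad) and "tvec" (3), from world to camera coordinates, as OpenCV has them; the wrist camera has in their place "T_tool_cam" (4x4, takes a point from camera to tool coordinates, whose origin is the TCP and whose axes are the tool frame's). Camera axes: x right, y down, z forward; pixel columns grow to the right and rows downward; lengths in m; the calibration is good to about 2 mm. A picture is of the moment at which its call begins: read the wrist's pose just before it. camera_params takes no time and is no camera call.
- bot.job_done(): hands the job in, once; it reports no verdict.
The state is a dict: "clock": time; "joint_pos": joint angles; "joint_vel": joint speeds; "tau": joint torques, N m; "eef_pos": TCP position; "tool_rot": TCP orientation; "ft_force": force on the tool from outside, world axes, zero at the start; "ft_torque": the same for the moment, N m; "grip_width": finger opening in m.
Only numpy, scipy, OpenCV 4.12 (cv2) and the standard library are available. Lean on these libraries where they do the work, as an engineer would, in place of code of your own. Each camera call takes 0.05 s, during which the arm holds its last target. There are 200 camera calls.

## Working session

There is one attempt and no reset: what is moved stays moved. The work goes in short steps, Python scripts to look and compute and a tool call to move; the robot and the scene stay as the last step left them, time stands still between calls to the robot, and variables do not carry over. Pictures are saved under pics/ and viewed, about 8 in all and at most 12, crops included, and the job is handed in when it is done.

Besides the shell and the picture viewer there is one more tool, called after "Emit:" in YAML: its name, and indented under it one key for each argument. move_arm: Moves the arm, as the interface text tells. Its arguments: {"type":"object","properties":{"increments":{"type":"array"}},"required":["increments"]}

```bash
mkdir -p pics; cat > h.py <<'E'
import numpy as np, cv2
from scipy.spatial.transform import Rotation as R
from workcell import bot
def cam(n):
    o=bot.get_obs(); p,d=bot.camera(n); c=bot.camera_params(n); K=np.array(c["camera_matrix"])
    if n=="wrist":
        T=np.eye(4);T[:3,:3]=R.from_quat(o["tool_rot"]).as_matrix();T[:3,3]=o["eef_pos"]
        T=T@np.array(c["T_tool_cam"])
    else:
        V=np.eye(4);V[:3,:3]=cv2.Rodrigues(np.array(c["rvec"],float))[0];V[:3,3]=np.ravel(c["tvec"]);T=np.linalg.inv(V)
    return p,d,K,T
def save(f,*a): np.savez(f,*a)
def load(f):
    z=np.load(f); return [z[k] for k in z.files]
def ray(K,T,u,v,z):
    r=T[:3,:3]@np.linalg.inv(K)@[u,v,1]; s=(z-T[2,3])/r[2]; return T[:3,3]+s*r
def pts(d,K,T):
    v,u=np.indices(d.shape); P=np.stack([(u-K[0,2])/K[0,0]*d,(v-K[1,2])/K[1,1]*d,d],-1)
    return P@T[:3,:3].T+T[:3,3]
def proj(K,T,X):
    c=T[:3,:3].T@(np.asarray(X)-T[:3,3]); return (K@c/c[2])[:2]
E
python3 - <<'E'
from h import *
for n in("top","side"):
    a=cam(n); save(f"{n}0.npz",*a); cv2.imwrite(f"pics/{n}0.png",a[0]); print(n,a[3][:3].round(3).tolist(),a[2].tolist())
o=bot.get_obs();print(o)
print(bot.camera_params("wrist"))
E
```

```text
top [[-0.016, -0.982, 0.19, 0.284], [-1.0, 0.019, 0.014, -0.032], [-0.017, -0.19, -0.982, 1.287]] [[379.70156939716867, 0.0, 326.6040510508857], [0.0, 379.70156939716867, 199.7373081686727], [0.0, 0.0, 1.0]]
side [[-0.924, -0.261, 0.281, 0.257], [-0.383, 0.649, -0.657, 0.654], [-0.011, -0.714, -0.7, 0.806]] [[381.8993583931464, 0.0, 327.2265083551067], [0.0, 381.8993583931464, 200.684755245412], [0.0, 0.0, 1.0]]
{'clock': 0.1, 'joint_pos': array([-1.29100689e+00,  2.41356176e-01,  3.86942449e-03,  1.33518364e+00,
       -1.27589932e-05,  1.57076337e+00]), 'joint_vel': array([-9.24391786e-04, -2.97935255e-04,  2.00253354e-03, -7.46797987e-04,
        1.86431568e-03,  5.28778436e-05]), 'tau': array([-6.73022951e-04, -3.73138297e+01,  2.53009862e+01,  1.08526796e-02,
       -8.40887492e-05,  3.63616209e-06]), 'eef_pos': array([ 0.13791988, -0.48002524,  0.2304967 ]), 'tool_rot': array([-0.09870651,  0.70085238, -0.69954141,  0.09851282]), 'ft_force': array([-0.11631915, -0.27864153,  0.32730116]), 'ft_torque': array([-0.00390021, -0.00576015,  0.00436475]), 'grip_width': 0.0851548152393344}
{'camera_matrix': array([[307.51735681,   0.        , 317.11859005],
       [  0.        , 307.51735681, 198.9128422 ],
       [  0.        ,   0.        ,   1.        ]]), 'T_tool_cam': array([[ 6.42992949e-04,  9.61666826e-01,  2.74219806e-01,
        -6.86847513e-02],
       [ 9.82362786e-04, -2.74220338e-01,  9.61666388e-01,
        -1.41799268e-01],
       [ 9.99999311e-01, -3.48961374e-04, -1.12102745e-03,
        -2.42758743e-04],
       [ 0.00000000e+00,  0.00000000e+00,  0.00000000e+00,
         1.00000000e+00]])}
```

View pics/top0.png

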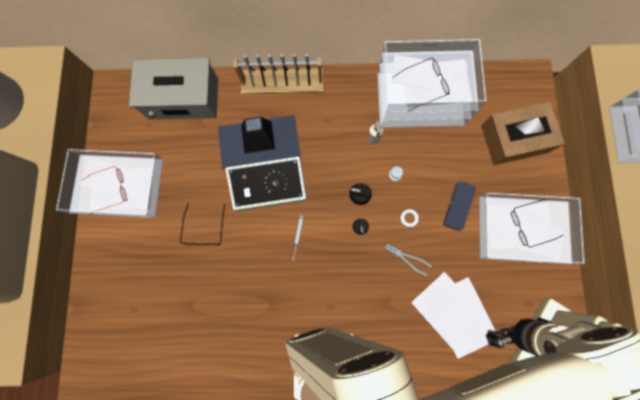

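View pics/side0.png

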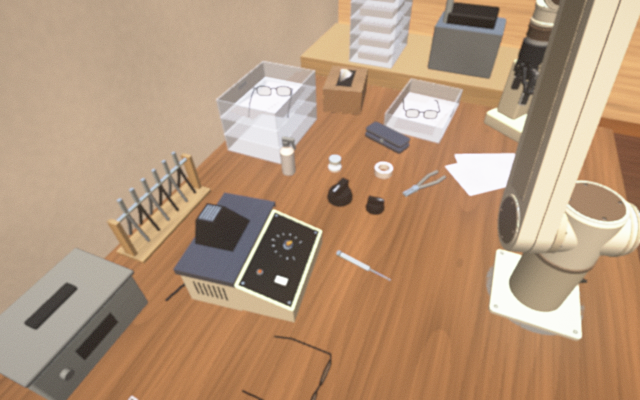

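Top view: knob candidates are a large black one at (360,194) and a smaller one at (361,227), so I want the smaller. The shaft on the panel is at (276,182). In the side view they are at (340,193), (375,205) and (288,245). Next: measurements and one close crop.

```bash
python3 - <<'E'
from h import *
p,d,K,T=load("top0.npz"); q,e,K2,T2=load("side0.npz")
for n,(u,v) in dict(big=(360,194),small=(361,227)).items():
    print(n, ray(K,T,u,v,0.02).round(3), end=' ')
    P=pts(d,K,T); g=cv2.cvtColor(p,6); m=(g<60)&(np.hypot(*(np.indices(g.shape)-np.array([v,u])[:,None,None]))<16)&(P[...,2]>.01)
    Q=P[m]; print(len(Q),Q.min(0).round(3),Q.max(0).round(3),np.median(Q,0).round(3))
P=pts(d,K,T); print("panel",[P[v,u].round(3).tolist() for u,v in((235,200),(295,195),(240,172),(292,166),(276,182))])
a=cv2.resize(p[135:245,220:380],None,fx=5,fy=5,interpolation=2)
b=cv2.resize(q[170:290,230:390],None,fx=5,fy=5,interpolation=2)
cv2.imwrite("pics/c1.png",cv2.resize(np.vstack([a,b])[:,:],(400,575))) 
cv2.imwrite("pics/c1.png",cv2.resize(np.hstack([a[:550],b[:550]]),(800,275)))
E
```

```text
big [ 0.546 -0.129  0.02 ] 320 [ 0.284 -0.167  0.01 ] [ 0.58  -0.032  1.287] [ 0.54  -0.131  0.031]
small [ 0.434 -0.128  0.02 ] 152 [ 0.284 -0.148  0.011] [ 0.458 -0.032  1.287] [ 0.439 -0.121  0.024]
panel [[0.284, -0.032, 1.287], [0.539, 0.089, 0.061], [0.612, 0.265, 0.094], [0.629, 0.095, 0.092], [0.578, 0.148, 0.088]]
```

View pics/c1.png

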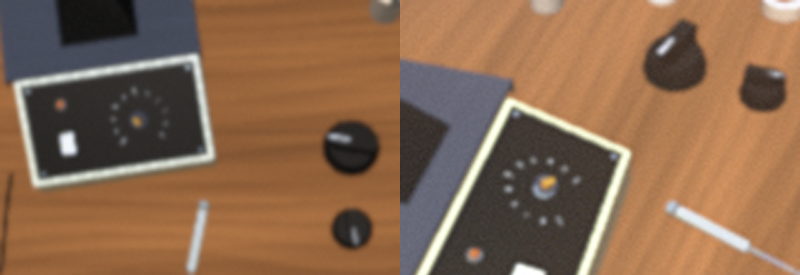

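The small knob at (361,227) has its white line pointing towards the robot, and the large one at (360,194) is the decoy. The panel has a gold flat-cut shaft at (276,182). Now the tool axes and the shift to a viewing pose above the knob.

```bash
cat >> h.py <<'E'
def axes():
    o=bot.get_obs(); return np.array(o["eef_pos"]),R.from_quat(o["tool_rot"]).as_matrix()
def go(target,pr=True):
    p,M=axes(); s=M.T@(np.asarray(target)-p)/0.2
    if pr: print("pos",p.round(4).tolist(),"shift/0.2:",s.round(4).tolist(),"x",M[:,0].round(3).tolist(),"y",M[:,1].round(4).tolist())
    return s
E
python3 - <<'E'
from h import *
go([0.434+.0,-0.128,0.15])
p,M=axes(); print(M.round(3))
E
```

```text
pos [0.1379, -0.48, 0.2305] shift/0.2: [-1.9089, 0.4049, -1.282] x [-0.961, -0.276, 0.0] y [-0.0005, 0.0018, -1.0]
[[-0.961 -0.001  0.276]
 [-0.276  0.002 -0.961]
 [ 0.    -1.    -0.002]]
```

Emit:
move_arm:
  increments:
    - {"grip":0,"linear":[-0.19,0.04,-0.13],"twist":0}
    - {"grip":0,"linear":[-0.19,0.04,-0.13],"twist":0}
    - {"grip":0,"linear":[-0.19,0.04,-0.13],"twist":0}
    - {"grip":0,"linear":[-0.19,0.04,-0.13],"twist":0}
    - {"grip":0,"linear":[-0.19,0.04,-0.13],"twist":0}

```text
clock: 0.6
eef_pos: [0.2861, -0.3022, 0.1876]
tool_rot: [-0.094, 0.701, -0.701, 0.093]
ft_force: [0.9, -0.2, 0.6]
grip_width: 0.0855
```

Emit:
move_arm:
  increments:
    - {"grip":0,"linear":[-0.19,0.04,-0.13],"twist":0}
    - {"grip":0,"linear":[-0.19,0.04,-0.13],"twist":0}
    - {"grip":0,"linear":[-0.19,0.04,-0.13],"twist":0}
    - {"grip":0,"linear":[-0.19,0.04,-0.13],"twist":0}
    - {"grip":0,"linear":[-0.19,0.04,-0.13],"twist":0}

```text
clock: 1.1
eef_pos: [0.4386, -0.1181, 0.145]
tool_rot: [-0.094, 0.701, -0.701, 0.093]
ft_force: [0.6, -1.1, 0.1]
grip_width: 0.0853
```

```bash
python3 - <<'E'
from h import *
go([0.434,-0.128,0.15]); o=bot.get_obs(); print(o["clock"],o["joint_pos"].round(3),o["joint_vel"].round(2))
a=cam("wrist"); save("w1.npz",*a); cv2.imwrite("pics/w1.png",a[0]); print(proj(a[2],a[3],[0.434,-0.128,0.02]))
E
```

```text
pos [0.4386, -0.1181, 0.145] shift/0.2: [0.0349, -0.0249, 0.0416] x [-0.965, -0.262, 0.002] y [-0.002, 0.0004, -1.0]
1.1 [-0.263  0.212 -0.266  1.095 -0.     2.614] [ 0.99  0.42  0.3  -0.13 -0.    0.99]
[327.0869429 198.2085975]
```

View pics/w1.png

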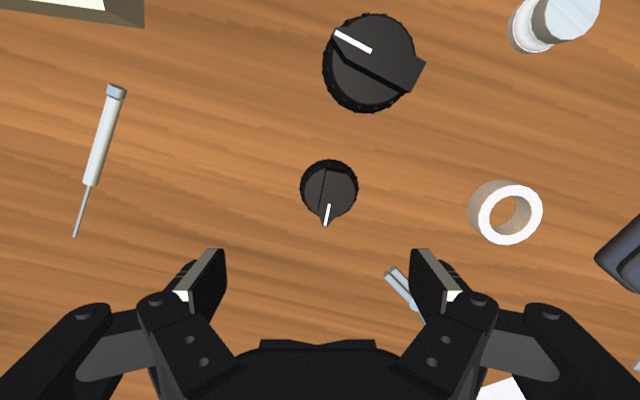

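Wrist view: the small knob is centred at (328,190) with its white line and nose at (325,225). The decoy is at (370,62), clearly larger. Now measuring the knob's pose.

```bash
cat > knob.py <<'E'
from h import *
def knob(p,d,K,T,c):
    P=pts(d,K,T); u,v=map(int,c); g=cv2.cvtColor(p,6)
    roi=np.zeros(g.shape,bool); roi[v-45:v+45,u-45:u+45]=True
    black=(g<75)&roi&(d>0)
    n,l,st,ce=cv2.connectedComponentsWithStats(cv2.morphologyEx((black|((g>180)&roi)).astype(np.uint8),3,np.ones((3,3))))
    m=l==l[v,u]; cnt=max(cv2.findContours(m.astype(np.uint8),0,1)[0],key=cv2.contourArea)
    print("z range",np.percentile(P[m][:,2],[1,50,99]).round(4))
    top=m&(abs(P[...,2]-.04)<.004); Q=P[top]; 
    uv=np.argwhere(top); X=np.array([ray(K,T,b,a,.04)[:2] for a,b in uv])
    rc=cv2.minAreaRect(X.astype(np.float32)*1000); print("bar rect",rc)
    w=m&(g>170); W=np.array([ray(K,T,b,a,.04)[:2] for a,b in np.argwhere(w)]); 
    lr=cv2.minAreaRect(W.astype(np.float32)*1000); print("line",W.mean(0).round(4),lr,len(W))
    sk=m&(P[...,2]>.017)&(P[...,2]<.025); S=P[sk][:,:2]
    h=cv2.minEnclosingCircle(S.astype(np.float32)*1000); print("skirt",len(S),h)
    C=np.array([ray(K,T,a,b,0.0)[:2] for a,b in cnt[:,0]]); print("outline@0",cv2.minEnclosingCircle((C*1000).astype(np.float32)))
E
python3 - <<'E'
from knob import *
knob(*load("w1.npz"),(328,185))
E
```

```text
z range [0.0042 0.0217 0.0401]
bar rect ((439.6106872558594, -128.51803588867188), (47.88576889038086, 15.965445518493652), 4.425522327423096)
line [ 0.4256 -0.1294] ((425.3800964355469, -129.45913696289062), (19.35799217224121, 2.6693713665008545), 4.8137006759643555) 73
skirt 1279 ((440.47296142578125, -128.28440856933594), 25.287220001220703)
outline@0 ((433.8097229003906, -129.40786743164062), 33.0201301574707)
```

Bar rectangle measures 47.9 x 16.0 mm (expected 48.5 x 16) and its top is at 40 mm, so this is the right knob. Its axis is at (0.4407, -0.1284), x yaw 184.6°.

```bash
python3 - <<'E'
from h import *
go([0.4407,-0.1284,0.08]);print(bot.get_obs()["joint_vel"].round(2))
E
```

```text
pos [0.4426, -0.1128, 0.1439] shift/0.2: [0.0307, 0.319, 0.0743] x [-0.963, -0.269, -0.002] y [0.0007, 0.0053, -1.0]
[-0.1  -0.04 -0.03  0.04 -0.06 -0.18]
```

Emit:
move_arm:
  increments:
    - {"grip":0,"linear":[0.01,0.06,0.025],"twist":0.048}
    - {"grip":0,"linear":[0.01,0.08,0.025],"twist":0.048}
    - {"grip":0,"linear":[0.0,0.08,0.02],"twist":0}
    - {"grip":0,"linear":[0.0,0.08,0.0],"twist":0}
    - {"grip":0,"linear":[0,0,0],"twist":0}

```text
clock: 1.65
eef_pos: [0.4419, -0.1229, 0.0798]
tool_rot: [-0.031, 0.709, -0.704, 0.029]
ft_force: [-0.4, 0.7, -0.0]
grip_width: 0.0853
```

```bash
cat >> h.py <<'E'
def st(target,yaw=None):
    go(target); p,M=axes(); o=bot.get_obs(); print("t",o["clock"],"yaw",np.degrees(np.arctan2(M[1,0],M[0,0])).round(2)%360,"q",o["joint_pos"].round(3),"F",o["ft_force"].round(1),"g",round(o["grip_width"],4),"v",o["joint_vel"].round(2))
E
python3 - <<'E'
from h import *
st([0.4407,-0.1284,0.025])
E
```

```text
pos [0.4419, -0.1229, 0.0798] shift/0.2: [0.0073, 0.2739, 0.0289] x [-0.996, -0.084, 0.003] y [-0.0032, 0.0066, -1.0]
t 1.65 yaw 184.81 q [-0.275  0.293 -0.35   0.933  0.006  2.783] F [-0.4  0.7 -0. ] g 0.0853 v [-0.   -0.01  0.03  0.02 -0.   -0.  ]
```

Emit:
move_arm:
  increments:
    - {"grip":0,"linear":[0.005,0.09,0.025],"twist":0}
    - {"grip":0,"linear":[0.0,0.1,0.004],"twist":0}
    - {"grip":0,"linear":[0.0,0.07,0.0],"twist":0}
    - {"grip":0,"linear":[0.0,0.01,0.0],"twist":0}
    - {"grip":0,"linear":[0,0,0],"twist":0}

```text
clock: 2.15
eef_pos: [0.4421, -0.1298, 0.0268]
tool_rot: [-0.03, 0.709, -0.704, 0.029]
ft_force: [-0.1, 0.9, 0.2]
grip_width: 0.0858
```

```bash
python3 - <<'E'
from h import *
st([0.4407,-0.1284,0.025])
E
```

```text
pos [0.4421, -0.1298, 0.0268] shift/0.2: [0.0065, 0.009, -0.0076] x [-0.997, -0.083, 0.001] y [-0.0013, 0.006, -1.0]
t 2.15 yaw 184.79 q [-0.289  0.369 -0.41   0.795  0.005  2.769] F [-0.1  0.9  0.2] g 0.0858 v [-0.   -0.   -0.    0.01  0.   -0.  ]
```

Emit:
move_arm:
  increments:
    - {"grip":0,"linear":[0.006,0.009,-0.008],"twist":0}
    - {"grip":0,"linear":[0.0,0.0,0.0],"twist":0}
    - {"grip":0.6,"linear":[0.0,0.0,0.0],"twist":0}
    - {"grip":1,"linear":[0.0,0.0,0.0],"twist":0}
    - {"grip":1,"linear":[0,0,0],"twist":0}

```text
clock: 2.65
eef_pos: [0.443, -0.1289, 0.0282]
tool_rot: [-0.028, 0.708, -0.705, 0.031]
ft_force: [-0.5, -0.1, 0.5]
grip_width: 0.0437
```

Emit:
move_arm:
  increments:
    - {"grip":1,"linear":[0,0,0],"twist":0}
    - {"grip":1,"linear":[0.0,0.0,0.0],"twist":0}
    - {"grip":1,"linear":[0.0,0.0,0.0],"twist":0}
    - {"grip":1,"linear":[0.0,0.0,0.0],"twist":0}
    - {"grip":1,"linear":[0,0,0],"twist":0}

```text
clock: 3.15
eef_pos: [0.4434, -0.1289, 0.0287]
tool_rot: [-0.028, 0.708, -0.705, 0.032]
ft_force: [-0.3, 0.5, 1.6]
grip_width: 0.0141
```

```bash
python3 - <<'E'
from h import *
st([0.4407,-0.1284,0.025])
a=cam("wrist"); save("w2.npz",*a); cv2.imwrite("pics/w2.png",a[0][130:,130:510])
E
```

```text
pos [0.4434, -0.1289, 0.0287] shift/0.2: [0.0132, 0.0185, -0.0035] x [-0.996, -0.084, -0.005] y [0.0051, 0.0042, -1.0]
t 3.15 yaw 184.81 q [-0.287  0.363 -0.413  0.792  0.005  2.771] F [-0.3  0.5  1.6] g 0.0141 v [-0.  0.  0.  0. -0.  0.]
```

View pics/w2.png

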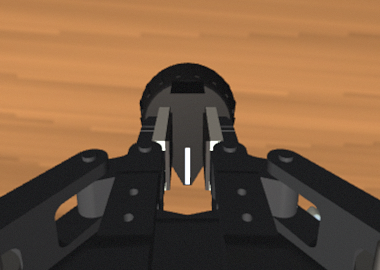

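The knob's bar is between the pads, pointer line at (187,165) of the crop. The tip is 28.7 mm up, so about 11 mm of the bar is gripped. Lifting.

Emit:
move_arm:
  increments:
    - {"grip":1,"linear":[0,-0.03,0],"twist":0}
    - {"grip":1,"linear":[0.0,-0.1,0.0],"twist":0}
    - {"grip":1,"linear":[0.0,-0.2,0.0],"twist":0}
    - {"grip":1,"linear":[0.0,-0.24,0.0],"twist":0}
    - {"grip":1,"linear":[0,-0.24,0],"twist":0}

```text
clock: 3.7
eef_pos: [0.4359, -0.1277, 0.1887]
tool_rot: [-0.035, 0.71, -0.703, 0.024]
ft_force: [1.1, -1.6, -1.4]
grip_width: 0.0142
```

```bash
python3 - <<'E'
from h import *
st([0.55,-0.1,0.25])
P=[]
for i in range(1):
    a=cam("top"); save("t2.npz",*a)
p,d,K,T=a
P=pts(d,K,T)
# panel plane: black sloping area around shaft
g=cv2.cvtColor(p,cv2.COLOR_BGR2HSV); m=(g[...,2]<70); r=np.zeros_like(m); r[155:215,225:310]=1
m=m&r&(P[...,2]>.045)&(P[...,2]<.11); Q=P[m]
c=Q.mean(0); 
for _ in range(5):
    _,_,V=np.linalg.svd(Q-c,full_matrices=False); n=V[2]*np.sign(V[2][2]); e=(Q-c)@n; k=abs(e)<2*np.median(abs(e))+1e-4; Q=Q[k]; c=Q.mean(0)
print(len(Q),"n",n.round(4),"tilt",np.degrees(np.arccos(n[2])),"az up",np.degrees(np.arctan2(-n[1],-n[0])),c.round(4), e.std())
cv2.imwrite("pics/c2.png",cv2.resize(p[150:215,220:312],None,fx=8,fy=8,interpolation=2))
E
```

```text
pos [0.4359, -0.1277, 0.1887] shift/0.2: [-0.5757, -0.3137, -0.0936] x [-0.996, -0.084, 0.014] y [-0.0151, 0.0101, -0.9998]
t 3.7 yaw 184.81 q [-0.289  0.189 -0.175  1.225  0.005  2.769] F [ 1.1 -1.6 -1.4] g 0.0142 v [-0.01 -0.38  0.88  1.27  0.   -0.01]
1319 n [-0.3414 -0.0446  0.9389] tilt 20.137104016577442 az up 7.446521903573696 [0.5776 0.1812 0.0796] 0.0012696579058691555
```

View pics/c2.png

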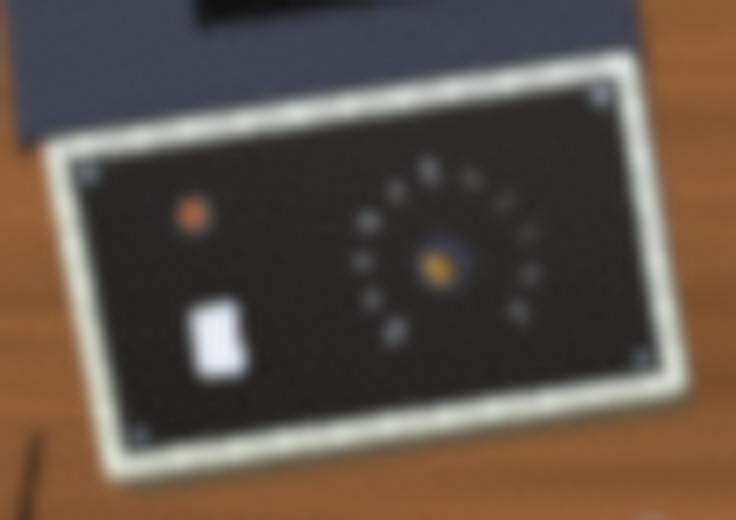

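The gold shaft is at (437,268) of the crop, with its flat facing upper right. That puts the heat-shaft angle at roughly -45 to -60°. The panel fit gives tilt 20.1° (expected 20) and upslope azimuth 7.4°. I'll raise and twist now; the tool must later tilt 20° outwards, which I'll try by reaching past the arm's tool-down limit.

Emit:
move_arm:
  increments:
    - {"grip":1,"linear":[0,-0.1,0],"twist":-0.07}
    - {"grip":1,"linear":[0.0,-0.1,0.0],"twist":-0.07}
    - {"grip":1,"linear":[0.0,-0.1,0.0],"twist":-0.07}
    - {"grip":1,"linear":[0.0,-0.1,0.0],"twist":-0.07}
    - {"grip":1,"linear":[0,-0.1,0],"twist":-0.07}

```text
clock: 4.25
eef_pos: [0.4397, -0.1295, 0.3033]
tool_rot: [-0.278, 0.651, -0.648, 0.28]
ft_force: [0.4, -0.9, -0.9]
grip_width: 0.0143
```

Emit:
move_arm:
  increments:
    - {"grip":1,"linear":[0,0,0],"twist":-0.07}
    - {"grip":1,"linear":[0.0,0,0.0],"twist":-0.07}
    - {"grip":1,"linear":[0.0,0,0.0],"twist":-0.07}
    - {"grip":1,"linear":[0.0,0,0.0],"twist":-0.07}
    - {"grip":1,"linear":[0,0,0],"twist":-0.07}

```text
clock: 4.75
eef_pos: [0.4406, -0.1299, 0.3075]
tool_rot: [0.489, -0.506, 0.509, -0.496]
ft_force: [-0.1, 0.2, -0.4]
grip_width: 0.0142
```

```bash
python3 - <<'E'
from h import *
st([0.70,0.091,0.28])
E
```

```text
pos [0.4406, -0.1299, 0.3075] shift/0.2: [-1.1421, 0.1525, 1.2624] x [-0.03, -1.0, -0.003] y [0.0094, 0.0026, -1.0]
t 4.75 yaw 268.29 q [-0.29   0.132  0.067  1.498  0.005  1.311] F [-0.1  0.2 -0.4] g 0.0142 v [-0.   -0.   -0.    0.   -0.   -1.44]
```

Emit:
move_arm:
  increments:
    - {"grip":1,"linear":[-0.2,0,0.12],"twist":0}
    - {"grip":1,"linear":[-0.2,0,0.12],"twist":0}
    - {"grip":1,"linear":[-0.2,0,0.12],"twist":0}
    - {"grip":1,"linear":[-0.2,0,0.12],"twist":0}
    - {"grip":1,"linear":[-0.2,0,0.12],"twist":0}

```text
clock: 5.25
eef_pos: [0.5679, 0.0661, 0.3098]
tool_rot: [0.487, -0.508, 0.513, -0.492]
ft_force: [0.4, -1.0, -0.2]
grip_width: 0.014
```

Emit:
move_arm:
  increments:
    - {"grip":1,"linear":[-0.03,0,0.24],"twist":0}
    - {"grip":1,"linear":[-0.03,0,0.24],"twist":0}
    - {"grip":1,"linear":[-0.03,0,0.24],"twist":0}
    - {"grip":1,"linear":[-0.03,0,0.24],"twist":0}
    - {"grip":1,"linear":[-0.03,0,0.24],"twist":0}

```text
clock: 5.75
eef_pos: [0.7588, 0.0908, 0.2923]
tool_rot: [0.481, -0.499, 0.516, -0.503]
ft_force: [-18.7, -2.0, 10.2]
grip_width: 0.0146
```

```bash
python3 - <<'E'
from h import *
st([0.80,0.104,0.30])
E
```

```text
pos [0.7588, 0.0908, 0.2923] shift/0.2: [-0.0722, -0.0303, 0.2052] x [-0.03, -1.0, -0.006] y [0.0385, 0.0047, -0.9992]
t 5.75 yaw 268.28 q [0.119 0.902 1.276 1.906 0.    1.72 ] F [-18.7  -2.   10.2] g 0.0146 v [-0.01  0.43  0.   -0.11 -0.   -0.02]
```

Outward reach starts the tilt (2.2°), with joint 3 near its stop. Trying a gentler push outwards.

Emit:
move_arm:
  increments:
    - {"grip":1,"linear":[0,0,0],"twist":0}
    - {"grip":1,"linear":[-0.01,0,0.1],"twist":0}
    - {"grip":1,"linear":[-0.01,0,0.1],"twist":0}
    - {"grip":1,"linear":[-0.01,0,0.1],"twist":0}
    - {"grip":1,"linear":[0,0,0],"twist":0}

```text
clock: 6.25
eef_pos: [0.7867, 0.0909, 0.2686]
tool_rot: [0.472, -0.492, 0.523, -0.512]
ft_force: [0.4, -0.6, -0.4]
grip_width: 0.0144
```

```bash
python3 - <<'E'
from h import *
st([0.80,0.104,0.30])
E
```

```text
pos [0.7867, 0.0909, 0.2686] shift/0.2: [-0.0693, -0.1511, 0.0754] x [-0.03, -0.999, -0.011] y [0.0716, 0.0084, -0.9974]
t 6.25 yaw 268.28 q [0.115 0.934 1.275 1.839 0.    1.716] F [ 0.4 -0.6 -0.4] g 0.0144 v [-0.   -0.04  0.01  0.01  0.   -0.  ]
```

Emit:
move_arm:
  increments:
    - {"grip":1,"linear":[-0.03,-0.12,0.21],"twist":0}
    - {"grip":1,"linear":[-0.02,-0.12,0.21],"twist":0}
    - {"grip":1,"linear":[-0.02,-0.12,0.21],"twist":0}
    - {"grip":1,"linear":[-0.02,-0.12,0.21],"twist":0}
    - {"grip":1,"linear":[0,-0.12,0.21],"twist":0}

```text
clock: 6.75
eef_pos: [0.8333, 0.0846, 0.3363]
tool_rot: [-0.413, 0.444, -0.561, 0.563]
ft_force: [-0.1, -0.0, -0.7]
grip_width: 0.0137
```

```bash
python3 - <<'E'
from h import *
st([0.80,0.104,0.30])
E
```

```text
pos [0.8333, 0.0846, 0.3363] shift/0.2: [-0.0857, 0.1338, -0.2118] x [-0.024, -0.999, -0.038] y [0.2652, 0.0299, -0.9637]
t 6.75 yaw 268.6 q [0.1   0.862 1.275 1.714 0.003 1.701] F [-0.1 -0.  -0.7] g 0.0137 v [-0.08 -0.17 -0.   -0.23  0.01 -0.07]
```

Emit:
move_arm:
  increments:
    - {"grip":1,"linear":[-0.08,-0.1,0.2],"twist":0}
    - {"grip":1,"linear":[-0.08,-0.1,0.15],"twist":0}
    - {"grip":1,"linear":[0,0,0],"twist":0}
    - {"grip":1,"linear":[0,0,0],"twist":0}
    - {"grip":1,"linear":[0,0,0],"twist":0}

```text
clock: 7.25
eef_pos: [0.8426, 0.109, 0.3703]
tool_rot: [-0.389, 0.426, -0.574, 0.582]
ft_force: [-0.4, -0.7, -0.1]
grip_width: 0.0142
```

```bash
python3 - <<'E'
from h import *
st([0.578,0.08,0.30]); p,M=axes(); n=np.array([np.cos(np.radians(7.45))*np.sin(np.radians(20)),np.sin(np.radians(7.45))*np.sin(np.radians(20)),-np.cos(np.radians(20))])
print("axis err deg",np.degrees(np.arccos(M[:,1]@n)), np.degrees(np.arccos(-M[2,1])), np.degrees(np.arctan2(M[1,1],M[0,1])))
E
```

```text
pos [0.8426, 0.109, 0.3703] shift/0.2: [0.1899, -0.1201, -1.3583] x [-0.021, -0.999, -0.049] y [0.3366, 0.0388, -0.9409]
t 7.25 yaw 268.79 q [ 0.131  0.827  1.275  1.673 -0.005  1.73 ] F [-0.4 -0.7 -0.1] g 0.0142 v [ 0.    0.01 -0.01  0.   -0.01  0.  ]
axis err deg 0.35617511529504425 19.80391996094656 6.576499496244842
```

Axis is within 0.36° of the panel normal. Moving back to view the shaft from beside it.

Emit:
move_arm:
  increments:
    - {"grip":1,"linear":[0.03,-0.02,-0.22],"twist":0}
    - {"grip":1,"linear":[0.03,-0.02,-0.23],"twist":0}
    - {"grip":1,"linear":[0.03,-0.02,-0.23],"twist":0}
    - {"grip":1,"linear":[0.03,-0.02,-0.23],"twist":0}
    - {"grip":1,"linear":[0.03,-0.02,-0.23],"twist":0}

```text
clock: 7.75
eef_pos: [0.6632, 0.0907, 0.3105]
tool_rot: [-0.392, 0.428, -0.573, 0.579]
ft_force: [0.1, 0.3, 1.1]
grip_width: 0.014
```

```bash
cat >> h.py <<'E'
def axerr():
    p,M=axes(); print("tilt",np.degrees(np.arccos(-M[2,1])).round(2),"az", np.degrees(np.arctan2(M[1,1],M[0,1])).round(2))
E
python3 - <<'E'
from h import *
st([0.575,0.085,0.22]); axerr()
p,d,K,T=load("t2.npz"); print("shaft end from top",ray(K,T,274.6,183.5,.0968))
E
```

```text
pos [0.6632, 0.0907, 0.3105] shift/0.2: [0.0595, 0.2812, -0.5635] x [-0.022, -0.999, -0.047] y [0.3288, 0.037, -0.9437]
t 7.75 yaw 268.72 q [ 0.14   0.297  0.226  1.163 -0.009  1.74 ] F [0.1 0.3 1.1] g 0.014 v [ 0.03 -0.99 -1.73 -0.76 -0.01  0.03]
tilt 19.32 az 6.43
shaft end from top [0.57052998 0.15120823 0.0968    ]
```

Emit:
move_arm:
  increments:
    - {"grip":1,"linear":[0.02,0.09,-0.2],"twist":0}
    - {"grip":1,"linear":[0.02,0.09,-0.19],"twist":0}
    - {"grip":1,"linear":[0.02,0.08,-0.14],"twist":0}
    - {"grip":1,"linear":[0,0,0],"twist":0}
    - {"grip":1,"linear":[0,0,0],"twist":0}

```text
clock: 8.25
eef_pos: [0.566, 0.0823, 0.2179]
tool_rot: [-0.396, 0.431, -0.571, 0.576]
ft_force: [0.8, -0.1, 0.7]
grip_width: 0.0141
```

```bash
python3 - <<'E'
from h import *
st([0.570,0.085,0.215]); axerr()
a=cam("wrist"); save("w3.npz",*a); cv2.imwrite("pics/w3.png",a[0]); print(proj(a[2],a[3],[0.5705,0.1512,0.0968]))
E
```

```text
pos [0.566, 0.0823, 0.2179] shift/0.2: [-0.0135, 0.0204, 0.014] x [-0.023, -0.999, -0.044] y [0.3168, 0.0348, -0.9478]
t 8.25 yaw 268.65 q [ 0.151  0.148 -0.203  0.896 -0.013  1.751] F [ 0.8 -0.1  0.7] g 0.0141 v [-0.    0.   -0.07  0.02 -0.    0.  ]
tilt 18.59 az 6.26
[274.15559276 118.99077066]
```

View pics/w3.png

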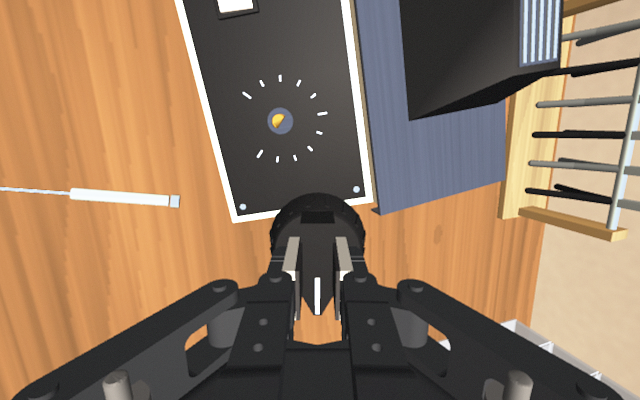

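The shaft is at (280,121): gold end, washer around it, flat facing lower right in the image. The held knob is at (318,250) with its pointer towards the bottom. I'll get closer for the angle measurement.

Emit:
move_arm:
  increments:
    - {"grip":1,"linear":[0,0.12,0],"twist":0}
    - {"grip":1,"linear":[0,0.15,0],"twist":0}
    - {"grip":1,"linear":[0,0.08,0],"twist":0}
    - {"grip":1,"linear":[0,0,0],"twist":0}
    - {"grip":1,"linear":[0,0,0],"twist":0}

```text
clock: 8.8
eef_pos: [0.6035, 0.0864, 0.1597]
tool_rot: [-0.389, 0.426, -0.574, 0.58]
ft_force: [-0.0, -0.6, -1.0]
grip_width: 0.0143
```

```bash
cat > shaft.py <<'E'
from h import *
def plane(p,d,K,T,box):
    P=pts(d,K,T); g=cv2.cvtColor(p,cv2.COLOR_BGR2HSV); u0,v0,u1,v1=box
    r=np.zeros(d.shape,bool); r[v0:v1,u0:u1]=1
    m=r&(g[...,2]<80)&(d>0)&(P[...,2]>.05)&(P[...,2]<.12); Q=P[m]
    c=np.median(Q,0)
    for _ in range(8):
        _,_,V=np.linalg.svd(Q-c,full_matrices=False); n=V[2]*np.sign(V[2][2]); e=(Q-c)@n; Q=Q[abs(e)<max(2.5*e.std(),5e-4)]; c=Q.mean(0)
    return n,c,e.std(),len(Q)
def shaft(f,box):
    p,d,K,T=load(f); n,c,s,N=plane(p,d,K,T,box)
    print("n",n.round(4),"tilt",np.degrees(np.arccos(n[2])).round(2),"az",np.degrees(np.arctan2(-n[1],-n[0])).round(2),"c",c.round(4),s,N)
    g=cv2.cvtColor(p,cv2.COLOR_BGR2HSV); u0,v0,u1,v1=box
    r=np.zeros(d.shape,bool); r[v0:v1,u0:u1]=1
    gold=r&(g[...,0]>8)&(g[...,0]<35)&(g[...,1]>100)&(g[...,2]>60)
    P=pts(d,K,T); h=(P-c)@n
    up=np.array([np.cos(np.radians(7.45))*np.cos(np.radians(20)),np.sin(np.radians(7.45))*np.cos(np.radians(20)),np.sin(np.radians(20))]); up-=n*(up@n); up/=np.linalg.norm(up); lf=np.cross(n,up)
    def onto(mask,H):
        uv=np.argwhere(mask)[:,::-1]; D=(T[:3,:3]@np.linalg.inv(K)@np.c_[uv,np.ones(len(uv))].T).T; o=T[:3,3]
        return o+D*(((c+H*n-o)@n)/(D@n))[:,None]
    print("gold",gold.sum(),"h pct",np.percentile(h[gold],[5,25,50,75,95]).round(4))
    end=gold&(h>.0165); E=onto(end,.02); c0=E.mean(0); X=np.c_[(E-c0)@up,(E-c0)@lf]*1000
    rc=cv2.minAreaRect(X.astype(np.float32)); print("end px",end.sum(),"rect",rc,"c0",c0.round(4))
    # washer: height 9-13mm, r<14
    w=r&(h>.009)&(h<.013)&(~gold); Wp=onto(w,.011); Wx=np.c_[(Wp-c0)@up,(Wp-c0)@lf]*1000; Wx=Wx[np.hypot(*Wx.T)<16]
    wc=cv2.minEnclosingCircle(Wx.astype(np.float32)); print("washer",len(Wx),wc)
    return p,n,c,up,lf,c0,X,wc
E
python3 - <<'E'
from h import *
st([0.570,0.085,0.145]); axerr()
a=cam("wrist"); save("w4.npz",*a); print(proj(a[2],a[3],[0.5705,0.1512,0.0968]))
from shaft import *
shaft("w3.npz",(225,60,350,190))
u,v=map(int,proj(a[2],a[3],[0.5705,0.1512,0.0968]))
shaft("w4.npz",(u-70,max(v-70,0),u+70,v+60))
cv2.imwrite("pics/w4.png",cv2.resize(a[0][max(v-50,0):v+50,u-50:u+50],None,fx=5,fy=5,interpolation=2)); print(u,v)
E
```

```text
pos [0.6035, 0.0864, 0.1597] shift/0.2: [0.0144, 0.0129, -0.1819] x [-0.023, -0.999, -0.048] y [0.3347, 0.037, -0.9416]
t 8.8 yaw 268.65999999999997 q [ 0.149  0.255 -0.235  0.738 -0.013  1.749] F [-0.  -0.6 -1. ] g 0.0143 v [-0.    0.02  0.03  0.    0.    0.  ]
tilt 19.68 az 6.31
[229.74582323 126.03118549]
n [-0.3361 -0.0451  0.9407] tilt 19.82 az 7.65 c [0.5727 0.135  0.0739] 0.0005917307255277047 9208
gold 121 h pct [0.0159 0.0187 0.0195 0.0199 0.0205]
end px 114 rect ((-0.19752931594848633, 0.38073253631591797), (11.577873229980469, 7.373020172119141), 44.969329833984375) c0 [0.5731 0.1508 0.096 ]
washer 397 ((1.1893681287765503, -1.116981863975525), 10.953917503356934)
n [-0.3389 -0.0473  0.9396] tilt 20.01 az 7.95 c [0.5572 0.1504 0.069 ] 0.0006127149718247961 10469
gold 251 h pct [0.0103 0.018  0.0191 0.0198 0.0205]
end px 207 rect ((-0.2964972257614136, 0.2117323875427246), (11.797277450561523, 7.690561294555664), 49.921199798583984) c0 [0.5734 0.1507 0.0962]
washer 689 ((0.8822287321090698, -1.1662708520889282), 11.043484687805176)
229 126
```

View pics/w4.png

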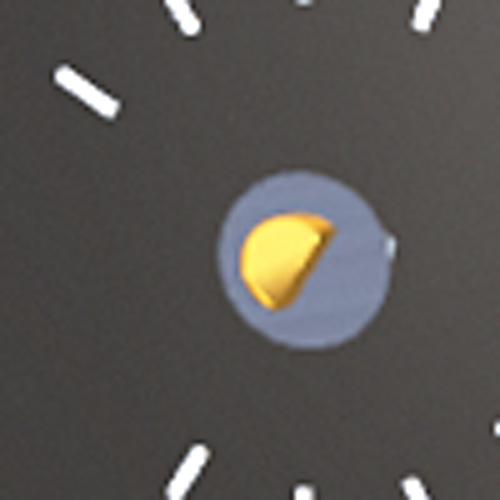

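Closer view: washer circle centred near (305,260) of the crop, gold D left of it, flat edge from (335,235) to (290,308). Sizes agree (washer r 11.04 mm, D 11.8 x 7.7 mm). Fitting the flat edge for the angle.

```bash
cat > flat.py <<'E'
from shaft import *
def flat(f,box):
    p,n,c,up,lf,c0,X,wc=shaft(f,box); _,d,K,T=load(f)
    A=c0+(wc[0][0]*up+wc[0][1]*lf)/1000      # axis point (end plane)
    A=A; u0,v0,u1,v1=box; k=8
    im=cv2.resize(p[v0:v1,u0:u1],None,fx=k,fy=k,interpolation=cv2.INTER_CUBIC).astype(float)
    s=((im[...,2]-im[...,0])>60).astype(np.uint8)   # red minus blue
    u,v=proj(K,T,c0); lab=cv2.connectedComponents(s)[1]; s=(lab==lab[int((v-v0+.5)*k),int((u-u0+.5)*k)]).astype(np.uint8)
    cn=max(cv2.findContours(s,0,1)[0],key=cv2.contourArea)[:,0].astype(float); uv=np.c_[(cn[:,0]+.5)/k-.5+u0,(cn[:,1]+.5)/k-.5+v0]
    D=(T[:3,:3]@np.linalg.inv(K)@np.c_[uv,np.ones(len(uv))].T).T; o=T[:3,3]; E=o+D*(((c+.02*n-o)@n)/(D@n))[:,None]
    Y=np.c_[(E-A)@up,(E-A)@lf]*1000; th=np.radians(-45)
    for _ in range(6):
        a=Y@[np.cos(th),np.sin(th)]; b=Y@[-np.sin(th),np.cos(th)]; m=(a>np.percentile(a,90)-1.2)&(abs(b-np.median(b))<3)
        vx,vy,_,_=cv2.fitLine(Y[m].astype(np.float32),2,0,.01,.01).ravel(); t=np.arctan2(-vx,vy); t=t if np.cos(t-th)>0 else t+np.pi; th=(t+np.pi)%(2*np.pi)-np.pi
    a=Y@[np.cos(th),np.sin(th)]; b=Y@[-np.sin(th),np.cos(th)]
    print("theta",np.degrees(th).round(2),"flat at",a[m].mean().round(2),"back",a.min().round(2),"b range",b.min().round(2),b.max().round(2),m.sum(),"axis pt",A.round(4))
    print("foot", (A-.02*n).round(4))
E
python3 - <<'E'
from flat import *
flat("w3.npz",(225,60,350,190)); flat("w4.npz",(159,56,299,186))
E
```

```text
n [-0.3361 -0.0451  0.9407] tilt 19.82 az 7.65 c [0.5727 0.135  0.0739] 0.0005917307255277047 9208
gold 121 h pct [0.0159 0.0187 0.0195 0.0199 0.0205]
end px 114 rect ((-0.19752931594848633, 0.38073253631591797), (11.577873229980469, 7.373020172119141), 44.969329833984375) c0 [0.5731 0.1508 0.096 ]
washer 397 ((1.1893681287765503, -1.116981863975525), 10.953917503356934)
theta -44.42 flat at 1.79 back -6.08 b range -6.44 6.22 49 axis pt [0.5744 0.1498 0.0964]
foot [0.5811 0.1507 0.0776]
n [-0.3389 -0.0473  0.9396] tilt 20.01 az 7.95 c [0.5572 0.1504 0.069 ] 0.0006127149718247961 10469
gold 251 h pct [0.0103 0.018  0.0191 0.0198 0.0205]
end px 207 rect ((-0.2964972257614136, 0.2117323875427246), (11.797277450561523, 7.690561294555664), 49.921199798583984) c0 [0.5734 0.1507 0.0962]
washer 689 ((0.8822287321090698, -1.1662708520889282), 11.043484687805176)
theta -43.87 flat at 2.52 back -5.94 b range -6.2 7.04 66 axis pt [0.5744 0.1497 0.0965]
foot [0.5812 0.1506 0.0777]
```

```bash
cat > rel.py <<'E'
from h import *
az,ti=np.radians(7.7),np.radians(20)
n=np.array([-np.cos(az)*np.sin(ti),-np.sin(az)*np.sin(ti),np.cos(ti)]); up=np.array([np.cos(az)*np.cos(ti),np.sin(az)*np.cos(ti),np.sin(ti)]); lf=np.cross(n,up)
def rel(foot,theta=-44,k=(.0027,.0287,0)):
    p,M=axes(); foot=np.array(foot); t=np.radians(theta); xt=up*np.cos(t)+lf*np.sin(t)
    x=M.T@xt; print("twist still (units of 2rad):",(np.arctan2(-x[2],x[0])/2).round(4),"axis err deg",np.degrees(np.arccos(-M[:,1]@n)).round(2), "comp x,z",np.degrees(M.T@np.cross(M[:,1],-n)).round(2))
    ko=p+M@np.array(k); r=ko-foot; print("knob origin in panel up,left,out mm",(1000*np.array([r@up,r@lf,r@n])).round(2)," shift to foot, tool units",(M.T@(-r)/.2).round(4))
E
python3 - <<'E'
from rel import *
rel([.5811,.1507,.0777])
p,d,K,T=load("w4.npz")
c=bot.camera_params("wrist"); Q=pts(d,K,np.array(c["T_tool_cam"]))
g=cv2.cvtColor(p,6); m=(d>0)&(Q[...,1]>-.02)&(Q[...,1]<.035)&(abs(Q[...,0])<.04)&(abs(Q[...,2])<.035)
for lo,hi in((-.016,-.008),(.003,.012),(.012,.03)):
    s=m&(Q[...,1]>lo)&(Q[...,1]<hi)&(g<90); X=Q[s]*1000; print(lo,len(X),X.min(0).round(1),X.max(0).round(1),np.median(X,0).round(1))
s=m&(Q[...,1]>.003)&(Q[...,1]<.012)&(g<90); X=Q[s]*1000
print("skirt top y median",np.median(X[:,1]))
# rim points of skirt top: per angle farthest radius, for rear half
A=np.c_[2*X[:,0],2*X[:,2],np.ones(len(X))]
ang=np.round(np.degrees(np.arctan2(X[:,2],-X[:,0]-0))/6); rim=np.array([X[ang==a][np.argmax(np.hypot(X[ang==a][:,0],X[ang==a][:,2]))] for a in np.unique(ang) if abs(a)<14])
A=np.c_[2*rim[:,0],2*rim[:,2],np.ones(len(rim))]; sol=np.linalg.lstsq(A,(rim[:,[0,2]]**2).sum(1),rcond=None)[0]; print("circle x,z",sol[:2],"r",np.sqrt(sol[2]+sol[0]**2+sol[1]**2),len(rim))
# white line
s=(g>170)&(np.indices(g.shape)[0]>200)&m&(Q[...,1]<-.005); X=Q[s]*1000; print("line",len(X), X.mean(0) if len(X) else 0, cv2.minAreaRect(X[:,[0,2]].astype(np.float32)) if len(X) else 0)
E
```

```text
twist still (units of 2rad): -0.4837 axis err deg 0.55 comp x,z [0.21 0.   0.51]
knob origin in panel up,left,out mm [ 40.33 -69.6   43.98]  shift to foot, tool units [-0.3122  0.2181 -0.2551]
-0.016 2710 [-21.2 -16.  -21.6] [28.  -8.  19.7] [ -4.5 -10.3  -0.8]
0.003 1569 [-23.    3.1 -26.1] [ 2.  12.  24.1] [-12.    7.6  -0.7]
0.012 1256 [-25.5  12.  -28.7] [ 7.6 29.6 26.1] [-20.5  18.3  -2.3]
skirt top y median 7.564701380685018
circle x,z [ 1.77834542 -1.08764094] r 24.58309201437864 27
line 452 [  0.58591881 -12.00857858  -1.1488021 ] ((2.7476119995117188, -4.4198150634765625), (31.52716827392578, 41.57791519165039), 60.09992980957031)
```

Emit:
move_arm:
  increments:
    - {"grip":1,"linear":[0,0,0],"twist":-0.07}
    - {"grip":1,"linear":[0,0,0],"twist":-0.07}
    - {"grip":1,"linear":[0,0,0],"twist":-0.07}
    - {"grip":1,"linear":[0,0,0],"twist":-0.07}
    - {"grip":1,"linear":[0,0,0],"twist":-0.07}

```text
clock: 9.35
eef_pos: [0.6097, 0.0872, 0.1699]
tool_rot: [-0.564, 0.187, -0.402, 0.696]
ft_force: [-0.1, -0.6, -0.7]
grip_width: 0.0142
```

Emit:
move_arm:
  increments:
    - {"grip":1,"linear":[0,0,0],"twist":-0.06}
    - {"grip":1,"linear":[0,0,0],"twist":-0.05}
    - {"grip":1,"linear":[0,0,0],"twist":0}
    - {"grip":1,"linear":[0,0,0],"twist":0}
    - {"grip":1,"linear":[0,0,0],"twist":0}

```text
clock: 9.85
eef_pos: [0.6145, 0.0879, 0.1791]
tool_rot: [-0.603, 0.103, -0.34, 0.714]
ft_force: [-0.1, 0.5, -0.8]
grip_width: 0.0141
```

```bash
python3 - <<'E'
from rel import *
k=(.0024,.029,-.001)
rel([.5811,.1507,.0777],k=k); print(bot.get_obs()["joint_pos"].round(3),bot.get_obs()["joint_vel"].round(2))
a=cam("wrist"); save("w5.npz",*a); u,v=map(int,proj(a[2],a[3],[0.5744,0.1498,0.0964])); print(u,v); cv2.imwrite("pics/w5.png",a[0])
from flat import *
flat("w5.npz",(max(u-70,0),max(v-70,0),u+70,v+60))
E
```

```text
twist still (units of 2rad): -0.0069 axis err deg 1.39 comp x,z [-0.6   0.    1.25]
knob origin in panel up,left,out mm [ 59.56 -69.36  57.89]  shift to foot, tool units [-0.4619  0.2798  0.0333]
[ 0.148  0.241 -0.21   0.748 -0.013  0.795] [ 0.   -0.01  0.01  0.01 -0.    0.02]
327 79
n [-0.3399 -0.0486  0.9392] tilt 20.08 az 8.14 c [0.538  0.1389 0.0615] 0.0007115709440485303 293
gold 198 h pct [0.0177 0.0189 0.0193 0.0198 0.0205]
end px 196 rect ((-0.2688274383544922, 0.3650956153869629), (10.748149871826172, 7.028201103210449), 45.41817092895508) c0 [0.5726 0.1504 0.0959]
washer 707 ((1.16107177734375, -0.867710530757904), 10.93526554107666)
theta -46.32 flat at 2.05 back -5.6 b range -6.09 5.68 76 axis pt [0.5738 0.1497 0.0963]
foot [0.5806 0.1507 0.0775]
```

View pics/w5.png

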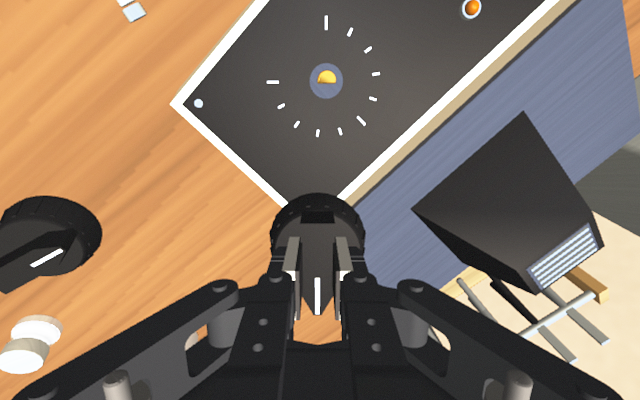

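The D's flat edge is now horizontal at (327,84), facing the knob's pointer direction (down), so the angle matches. The foot estimate repeats within 0.6 mm. Moving above the shaft.

Emit:
move_arm:
  increments:
    - {"grip":1,"linear":[-0.14,0.02,0.01],"twist":0}
    - {"grip":1,"linear":[-0.16,0.03,0.01],"twist":0}
    - {"grip":1,"linear":[-0.12,0.03,0.01],"twist":0}
    - {"grip":1,"linear":[-0.02,0.02,0],"twist":0}
    - {"grip":1,"linear":[0,0,0],"twist":0}

```text
clock: 10.4
eef_pos: [0.56, 0.1483, 0.1395]
tool_rot: [-0.602, 0.104, -0.343, 0.714]
ft_force: [0.7, -0.5, 0.6]
grip_width: 0.0144
```

```bash
python3 - <<'E'
from rel import *
rel([.5806,.1507,.0775],-45,(.0024,.029,-.001)); o=bot.get_obs(); print(o["joint_vel"].round(2))
E
```

```text
twist still (units of 2rad): -0.0012 axis err deg 1.65 comp x,z [-0.75  0.    1.47]
knob origin in panel up,left,out mm [ 3.45 -2.31 36.42]  shift to foot, tool units [-0.025   0.1814 -0.0064]
[ 0.01 -0.01 -0.    0.01  0.    0.01]
```

Emit:
move_arm:
  increments:
    - {"grip":1,"linear":[-0.02,0.01,-0.004],"twist":0}
    - {"grip":1,"linear":[0,0.02,0],"twist":0}
    - {"grip":1,"linear":[0,0.02,0],"twist":0}
    - {"grip":1,"linear":[0,0.01,0],"twist":0}
    - {"grip":1,"linear":[0,0,0],"twist":0}

```text
clock: 10.9
eef_pos: [0.5648, 0.1489, 0.1282]
tool_rot: [-0.6, 0.103, -0.346, 0.713]
ft_force: [-0.3, -0.3, -0.7]
grip_width: 0.0142
```

```bash
python3 - <<'E'
from rel import *
rel([.5806,.1507,.0775],-45,(.0024,.029,-.001)); o=bot.get_obs(); print(o["joint_vel"].round(2),o["clock"])
E
```

```text
twist still (units of 2rad): -0.0032 axis err deg 1.92 comp x,z [-0.88 -0.    1.71]
knob origin in panel up,left,out mm [ 4.29 -2.34 24.19]  shift to foot, tool units [-0.027   0.1201 -0.0089]
[-0.01  0.    0.01  0.   -0.   -0.  ] 10.9
```

Emit:
move_arm:
  increments:
    - {"grip":1,"linear":[-0.012,0,-0.005],"twist":0}
    - {"grip":1,"linear":[-0.012,0,-0.005],"twist":0}
    - {"grip":1,"linear":[0,0,0],"twist":0}
    - {"grip":1,"linear":[0,0,0],"twist":0}
    - {"grip":1,"linear":[0,0,0],"twist":0}

```text
clock: 11.4
eef_pos: [0.56, 0.1501, 0.1266]
tool_rot: [-0.6, 0.104, -0.347, 0.713]
ft_force: [-0.2, 0.1, -1.3]
grip_width: 0.0141
```

```bash
python3 - <<'E'
from rel import *
rel([.5806,.1507,.0775],-45,(.0024,.029,-.001)); o=bot.get_obs(); print(o["joint_vel"].round(2),o["clock"])
E
```

```text
twist still (units of 2rad): -0.0036 axis err deg 1.95 comp x,z [-0.89 -0.    1.74]
knob origin in panel up,left,out mm [-0.52 -0.57 24.18]  shift to foot, tool units [-0.0039  0.1209  0.002 ]
[ 0. -0. -0. -0.  0. -0.] 11.4
```

Emit:
move_arm:
  increments:
    - {"grip":1,"linear":[-0.008,0.015,-0.001],"twist":-0.001}
    - {"grip":1,"linear":[-0.006,0.015,-0.001],"twist":-0.001}
    - {"grip":1,"linear":[0,0,0],"twist":0}
    - {"grip":1,"linear":[0,0,0],"twist":0}
    - {"grip":1,"linear":[0,0,0],"twist":0}

```text
clock: 11.9
eef_pos: [0.5599, 0.152, 0.1195]
tool_rot: [-0.601, 0.102, -0.345, 0.714]
ft_force: [0.2, 0.3, -0.6]
grip_width: 0.0142
```

```bash
python3 - <<'E'
from rel import *
rel([.5806,.1507,.0775],-45,(.0024,.029,-.001)); o=bot.get_obs(); print(o["joint_vel"].round(2),o["clock"],o["ft_force"].round(1))
E
```

```text
twist still (units of 2rad): -0.0013 axis err deg 1.95 comp x,z [-0.88  0.    1.74]
knob origin in panel up,left,out mm [-2.79  1.37 17.5 ]  shift to foot, tool units [0.012  0.088  0.0037]
[ 0.  0.  0. -0. -0.  0.] 11.9 [ 0.2  0.3 -0.6]
```

Two-row moves followed by settle rows track well. One try at reducing the 1.95° axis error with a continuous ascent, since continuous descents raised it.

Emit:
move_arm:
  increments:
    - {"grip":1,"linear":[0,-0.04,0],"twist":0}
    - {"grip":1,"linear":[0,-0.04,0],"twist":0}
    - {"grip":1,"linear":[0,-0.04,0],"twist":0}
    - {"grip":1,"linear":[0,-0.03,0],"twist":0}
    - {"grip":1,"linear":[0,0,0],"twist":0}

```text
clock: 12.4
eef_pos: [0.5483, 0.1508, 0.151]
tool_rot: [-0.6, 0.101, -0.346, 0.714]
ft_force: [-0.2, -0.1, -0.5]
grip_width: 0.0141
```

```bash
python3 - <<'E'
from rel import *
rel([.5806,.1507,.0775],-45,(.0024,.029,-.001)); o=bot.get_obs(); print(o["joint_vel"].round(2),o["clock"],o["ft_force"].round(1))
E
```

```text
twist still (units of 2rad): -0.0014 axis err deg 2.04 comp x,z [-0.97 -0.    1.8 ]
knob origin in panel up,left,out mm [-2.92  1.75 51.04]  shift to foot, tool units [ 8.500e-03  2.556e-01 -1.000e-04]
[-0.   -0.01 -0.    0.    0.   -0.  ] 12.4 [-0.2 -0.1 -0.5]
```

```bash
python3 - <<'E'
from rel import *
p,M=axes(); print((M.T@np.array([-.97,-.24,0])).round(3), (M.T@-up).round(3))
E
```

```text
[-0.57  -0.37  -0.732] [-0.704 -0.034 -0.709]
```

Emit:
move_arm:
  increments:
    - {"grip":1,"linear":[-0.14,-0.09,-0.18],"twist":0}
    - {"grip":1,"linear":[-0.14,-0.09,-0.18],"twist":0}
    - {"grip":1,"linear":[-0.14,-0.09,-0.18],"twist":0}
    - {"grip":1,"linear":[0,0,0],"twist":0}
    - {"grip":1,"linear":[0,0,0],"twist":0}

```text
clock: 12.9
eef_pos: [0.4003, 0.1139, 0.1476]
tool_rot: [-0.601, 0.102, -0.345, 0.714]
ft_force: [0.9, -0.4, 0.5]
grip_width: 0.0144
```

```bash
python3 - <<'E'
from rel import *
rel([.5806,.1507,.0775],-45,(.0024,.029,-.001)); o=bot.get_obs(); print(o["eef_pos"],o["joint_vel"].round(2),o["clock"],o["ft_force"].round(1))
E
```

```text
twist still (units of 2rad): -0.0014 axis err deg 1.93 comp x,z [-0.87 -0.    1.72]
knob origin in panel up,left,out mm [-146.69  -15.06   99.72]  shift to foot, tool units [0.4484 0.5209 0.5655]
[0.40027534 0.11386532 0.14756318] [ 0.   -0.05 -0.08  0.05  0.    0.  ] 12.9 [ 0.9 -0.4  0.5]
```

Emit:
move_arm:
  increments:
    - {"grip":1,"linear":[0.11,0.08,0.14],"twist":0}
    - {"grip":1,"linear":[0.12,0.08,0.15],"twist":0}
    - {"grip":1,"linear":[0.12,0.08,0.15],"twist":0}
    - {"grip":1,"linear":[0.08,0.06,0.1],"twist":0}
    - {"grip":1,"linear":[0,0,0],"twist":0}

```text
clock: 13.4
eef_pos: [0.5565, 0.1507, 0.1438]
tool_rot: [-0.599, 0.1, -0.347, 0.715]
ft_force: [0.2, -0.6, -1.6]
grip_width: 0.0145
```

```bash
python3 - <<'E'
from rel import *
rel([.5806,.1507,.0775],-45,(.0024,.029,-.001)); o=bot.get_obs(); print(o["eef_pos"],o["joint_vel"].round(2),o["clock"],o["ft_force"].round(1))
E
```

```text
twist still (units of 2rad): -0.0014 axis err deg 2.29 comp x,z [-1.19 -0.    1.95]
knob origin in panel up,left,out mm [ 2.34  0.58 41.51]  shift to foot, tool units [-0.0133  0.207  -0.0147]
[0.55651461 0.15073755 0.14376234] [-0.    0.   -0.01  0.03  0.    0.  ] 13.4 [ 0.2 -0.6 -1.6]
```

Emit:
move_arm:
  increments:
    - {"grip":1,"linear":[-0.005,0.05,-0.006],"twist":0}
    - {"grip":1,"linear":[-0.005,0.05,-0.006],"twist":0}
    - {"grip":1,"linear":[0,0,0],"twist":0}
    - {"grip":1,"linear":[0,0,0],"twist":0}
    - {"grip":1,"linear":[0,0,0],"twist":0}

```text
clock: 13.9
eef_pos: [0.5598, 0.1503, 0.12]
tool_rot: [-0.601, 0.102, -0.346, 0.714]
ft_force: [-0.2, 0.4, -1.3]
grip_width: 0.0143
```

```bash
python3 - <<'E'
from rel import *
rel([.5806,.1507,.0775],-45,(.0024,.029,-.001)); o=bot.get_obs(); print(o["eef_pos"],o["joint_vel"].round(2),o["clock"],o["ft_force"].round(1))
a=cam("wrist"); save("w6.npz",*a); b=cam("side"); save("s6.npz",*b); u,v=map(int,proj(b[2],b[3],[.5806,.1507,.0775])); 
cv2.imwrite("pics/w6.png",np.hstack([cv2.resize(a[0][100:300,210:430],(440,400)),cv2.resize(b[0][v-50:v+40,u-40:u+41],(360,400),interpolation=2)]))
E
```

```text
twist still (units of 2rad): -0.0013 axis err deg 2.02 comp x,z [-0.95 -0.    1.78]
knob origin in panel up,left,out mm [-2.95 -0.33 18.08]  shift to foot, tool units [0.0064 0.0908 0.0101]
[0.55977767 0.15028306 0.11999029] [ 0.   -0.01 -0.01 -0.    0.    0.  ] 13.9 [-0.2  0.4 -1.3]
```

View pics/w6.png

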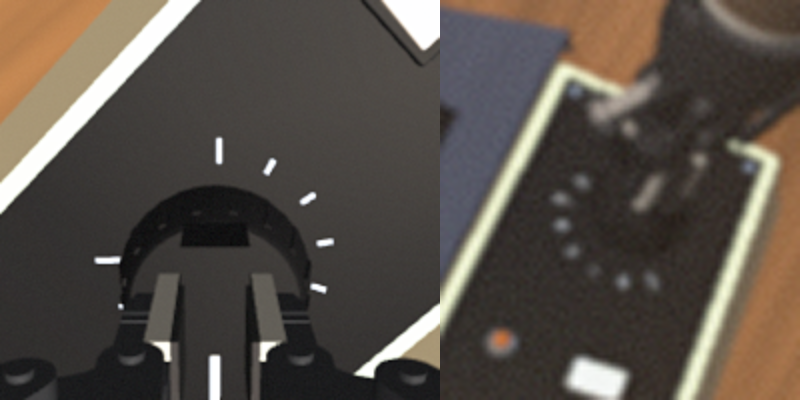

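Wrist view: the knob hovers centred within the ring of marks, skirt rim top at (215,190) of the crop. Its underside is ~18 mm out, with no contact. Correcting the lateral error.

Emit:
move_arm:
  increments:
    - {"grip":1,"linear":[0.005,0,0.006],"twist":0}
    - {"grip":1,"linear":[0.004,0,0.006],"twist":0}
    - {"grip":1,"linear":[0,0,0],"twist":0}
    - {"grip":1,"linear":[0,0,0],"twist":0}
    - {"grip":1,"linear":[0,0,0],"twist":0}

```text
clock: 14.5
eef_pos: [0.5637, 0.1516, 0.1237]
tool_rot: [-0.599, 0.1, -0.347, 0.715]
ft_force: [0.3, 0.1, -1.4]
grip_width: 0.014
```

```bash
cat > s.py <<'E'
from rel import *
rel([.5806,.1507,.0775],-45,(.0024,.029,-.001)); o=bot.get_obs(); p,M=axes(); F=o["ft_force"]; print(o["joint_vel"].round(2),o["clock"],"F up,left,out",np.array([F@up,F@lf,F@n]).round(1),"torque tool",(M.T@o["ft_torque"]).round(2),"g",round(o["grip_width"],4))
E
python3 s.py
```

```text
twist still (units of 2rad): -0.0013 axis err deg 2.24 comp x,z [-1.16  0.    1.92]
knob origin in panel up,left,out mm [ 2.25  0.45 20.16]  shift to foot, tool units [-0.0097  0.1003 -0.0116]
[ 0. -0.  0.  0. -0. -0.] 14.5 F up,left,out [-0.2  0.1 -1.4] torque tool [-0.33 -0.03  0.34] g 0.014
```

Emit:
move_arm:
  increments:
    - {"grip":1,"linear":[-0.003,0.01,-0.005],"twist":0}
    - {"grip":1,"linear":[0,0,0],"twist":0}
    - {"grip":1,"linear":[0,0,0],"twist":0}
    - {"grip":1,"linear":[0,0,0],"twist":0}
    - {"grip":1,"linear":[0,0,0],"twist":0}

```text
clock: 15.0
eef_pos: [0.5632, 0.1511, 0.1209]
tool_rot: [-0.6, 0.1, -0.347, 0.714]
ft_force: [0.0, 0.3, -0.6]
grip_width: 0.014
```

```bash
python3 s.py
```

```text
twist still (units of 2rad): -0.0014 axis err deg 2.21 comp x,z [-1.13 -0.    1.9 ]
knob origin in panel up,left,out mm [ 0.77  0.06 17.72]  shift to foot, tool units [-0.0055  0.0884 -0.0047]
[-0.  0. -0.  0. -0. -0.] 15.0 F up,left,out [-0.1  0.3 -0.6] torque tool [-0.27 -0.01  0.27] g 0.014
```

Emit:
move_arm:
  increments:
    - {"grip":1,"linear":[-0.003,0.01,-0.002],"twist":0}
    - {"grip":1,"linear":[-0.001,0.01,-0.001],"twist":0}
    - {"grip":1,"linear":[0,0,0],"twist":0}
    - {"grip":1,"linear":[0,0,0],"twist":0}
    - {"grip":1,"linear":[0,0,0],"twist":0}

```text
clock: 15.5
eef_pos: [0.5644, 0.1511, 0.1168]
tool_rot: [-0.599, 0.1, -0.347, 0.714]
ft_force: [0.5, -0.4, -0.1]
grip_width: 0.0146
```

```bash
python3 s.py
```

```text
twist still (units of 2rad): -0.0015 axis err deg 2.28 comp x,z [-1.15 -0.    1.97]
knob origin in panel up,left,out mm [ 0.49 -0.09 13.46]  shift to foot, tool units [-0.0043  0.0671 -0.0028]
[-0. -0.  0. -0.  0.  0.] 15.5 F up,left,out [ 0.4 -0.4 -0.2] torque tool [-0.37  0.01  0.3 ] g 0.0146
```

Emit:
move_arm:
  increments:
    - {"grip":1,"linear":[-0.002,0.01,-0.002],"twist":0}
    - {"grip":1,"linear":[-0.001,0.01,-0.001],"twist":0}
    - {"grip":1,"linear":[0,0.005,0],"twist":0}
    - {"grip":1,"linear":[0,0,0],"twist":0}
    - {"grip":1,"linear":[0,0,0],"twist":0}

```text
clock: 16.0
eef_pos: [0.5662, 0.1511, 0.1118]
tool_rot: [-0.599, 0.1, -0.348, 0.714]
ft_force: [0.9, -1.0, 0.1]
grip_width: 0.0144
```

```bash
python3 s.py
```

```text
twist still (units of 2rad): -0.0016 axis err deg 2.36 comp x,z [-1.18  0.    2.04]
knob origin in panel up,left,out mm [ 0.48 -0.37  8.24]  shift to foot, tool units [-0.0045  0.0411 -0.0013]
[-0.  0.  0. -0.  0. -0.] 16.0 F up,left,out [ 0.7 -1.1 -0.2] torque tool [-0.31  0.04  0.14] g 0.0144
```

Underside at 8.2 mm with hardly any force, so the shaft is in the bore. Continuing into the spring.

Emit:
move_arm:
  increments:
    - {"grip":1,"linear":[-0.002,0.01,-0.001],"twist":0}
    - {"grip":1,"linear":[-0.001,0.01,0],"twist":0}
    - {"grip":1,"linear":[0,0.01,0],"twist":0}
    - {"grip":1,"linear":[0,0.005,0],"twist":0}
    - {"grip":1,"linear":[0,0.005,0],"twist":0}

```text
clock: 16.5
eef_pos: [0.5688, 0.1514, 0.1054]
tool_rot: [-0.599, 0.099, -0.348, 0.714]
ft_force: [-5.3, -2.4, 6.9]
grip_width: 0.0137
```

```bash
python3 s.py
```

```text
twist still (units of 2rad): -0.0016 axis err deg 2.44 comp x,z [-1.22 -0.    2.11]
knob origin in panel up,left,out mm [ 0.81 -0.42  1.31]  shift to foot, tool units [-0.0046  0.0063 -0.0015]
[-0.    0.01 -0.   -0.02  0.   -0.  ] 16.5 F up,left,out [-2.9 -1.6  8.4] torque tool [-0.68 -0.05  0.39] g 0.0137
```

Emit:
move_arm:
  increments:
    - {"grip":1,"linear":[-0.003,0.006,-0.002],"twist":0}
    - {"grip":1,"linear":[-0.002,0.008,-0.002],"twist":0}
    - {"grip":1,"linear":[-0.001,0.01,-0.001],"twist":0}
    - {"grip":1,"linear":[0,0.01,0],"twist":0}
    - {"grip":1,"linear":[0,0.01,0],"twist":0}

```text
clock: 17.0
eef_pos: [0.5697, 0.1514, 0.1046]
tool_rot: [-0.598, 0.097, -0.349, 0.715]
ft_force: [-13.5, -3.9, 19.6]
grip_width: 0.0142
```

```bash
python3 s.py
```

```text
twist still (units of 2rad): -0.0014 axis err deg 2.72 comp x,z [-1.42  0.    2.32]
knob origin in panel up,left,out mm [ 1.54 -0.62  0.24]  shift to foot, tool units [-0.0077  0.0008 -0.0033]
[-0.   -0.   -0.   -0.01  0.   -0.01] 17.0 F up,left,out [-6.4 -2.1 23.2] torque tool [-1.67 -0.05  1.13] g 0.0142
```

```bash
cat > chk.py <<'E'
from rel import *
from shaft import plane
import sys
a=cam("wrist"); save(sys.argv[1],*a); p,d,K,T=a; P=pts(d,K,T); g=cv2.cvtColor(p,6); hsv=cv2.cvtColor(p,cv2.COLOR_BGR2HSV)
F=np.array([.5806,.1507,.0775]); rel_=P-F; U=rel_@up*1000; L=rel_@lf*1000; H=rel_@n*1000
pm=(d>0)&(g<95)&(abs(H)<4)&(np.hypot(U,L)>34)&(np.hypot(U,L)<75)
def fit(m):
    A=np.c_[U[m],L[m],np.ones(m.sum())]; h=H[m]
    for _ in range(5):
        s=np.linalg.lstsq(A,h,rcond=None)[0]; r=h-A@s; k=abs(r)<max(2.5*r.std(),.3); A,h=A[k],h[k]
    return s,len(h),r.std()
t=np.radians(-45); kx=U*np.cos(t)+L*np.sin(t); ky=-U*np.sin(t)+L*np.cos(t)
for nm,m in (("panel",pm),("skirt top",(g<95)&(abs(H-22)<4)&(np.hypot(U,L)<23)&(abs(ky)>0)&(kx<-2)),("bar top",(abs(H-40)<4)&(abs(ky)<7)&(kx>-23)&(kx<24))):
    s,N,e=fit(m); print(nm,N,"slope deg up,left",np.degrees(s[:2]).round(2),"h0",s[2].round(2),"rms",e.round(2))
m=(H>3)&(H<19)&(np.hypot(U,L)<33)&(kx<0)&(g<95); x=U[m];y=L[m]
print("skirt side n",m.sum(),"kx min",np.percentile(kx[m],1).round(2),"ky range",np.percentile(ky[m],[1,99]).round(2))
E
python3 chk.py c1.npz; python3 - <<'E'
import cv2
from h import *
a=load("c1.npz"); cv2.imwrite("pics/w7.png",a[0][100:360,160:480])
E
```

```text
panel 25253 slope deg up,left [-0.04  0.07] h0 -0.12 rms 0.56
skirt top 822 slope deg up,left [ 1.07 -0.12] h0 22.15 rms 0.55
bar top 2373 slope deg up,left [ 1.5  -0.51] h0 39.59 rms 0.54
skirt side n 1542 kx min -27.94 ky range [-25.57  26.64]
```

View pics/w7.png

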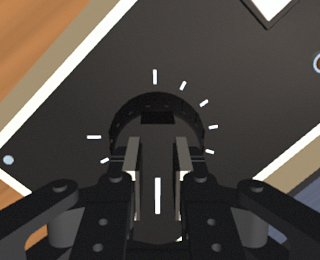

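The knob is down on the panel: bar top 39.7 mm and skirt top 22.3 mm above the panel (nominal 40 and 22). It leans ~1.3° with a 6 N sideways load. One gentle correction down the slope while still pressing.

Emit:
move_arm:
  increments:
    - {"grip":1,"linear":[-0.005,0.006,-0.005],"twist":0}
    - {"grip":1,"linear":[-0.005,0.006,-0.005],"twist":0}
    - {"grip":1,"linear":[-0.005,0.006,-0.005],"twist":0}
    - {"grip":1,"linear":[-0.002,0.006,-0.002],"twist":0}
    - {"grip":1,"linear":[0,0.006,0],"twist":0}

```text
clock: 17.55
eef_pos: [0.569, 0.1514, 0.1049]
tool_rot: [-0.596, 0.094, -0.352, 0.716]
ft_force: [-9.6, -2.7, 13.1]
grip_width: 0.014
```

```bash
python3 s.py; python3 chk.py c2.npz
```

```text
twist still (units of 2rad): -0.0013 axis err deg 3.26 comp x,z [-1.84 -0.    2.68]
knob origin in panel up,left,out mm [ 1.3  -0.5   0.79]  shift to foot, tool units [-0.0066  0.0035 -0.003 ]
[-0.    0.   -0.   -0.01 -0.   -0.  ] 17.55 F up,left,out [-4.7 -1.4 15.7] torque tool [-1.21 -0.05  0.87] g 0.014
panel 25031 slope deg up,left [-0.05  0.08] h0 -0.13 rms 0.57
skirt top 802 slope deg up,left [ 1.94 -0.08] h0 22.6 rms 0.57
bar top 2353 slope deg up,left [ 2.39 -0.77] h0 40.14 rms 0.55
skirt side n 1482 kx min -27.96 ky range [-25.66  26.68]
```

That made the lean worse, so I'll push the opposite way.

Emit:
move_arm:
  increments:
    - {"grip":1,"linear":[0.006,0.006,0.006],"twist":0}
    - {"grip":1,"linear":[0.006,0.006,0.006],"twist":0}
    - {"grip":1,"linear":[0.006,0.006,0.006],"twist":0}
    - {"grip":1,"linear":[0.006,0.006,0.006],"twist":0}
    - {"grip":1,"linear":[0.006,0.006,0.006],"twist":0}

```text
clock: 18.1
eef_pos: [0.5697, 0.1514, 0.1047]
tool_rot: [-0.599, 0.098, -0.347, 0.715]
ft_force: [-12.8, -2.3, 15.1]
grip_width: 0.0143
```

```bash
python3 s.py; python3 chk.py c3.npz
```

```text
twist still (units of 2rad): -0.0003 axis err deg 2.51 comp x,z [-1.36  0.    2.11]
knob origin in panel up,left,out mm [ 1.48 -0.51  0.34]  shift to foot, tool units [-0.0071  0.0014 -0.0035]
[-0.01  0.01  0.03  0.04  0.01 -0.01] 18.1 F up,left,out [-7.1 -0.6 18.7] torque tool [-1.7  -0.03  1.25] g 0.0143
panel 25194 slope deg up,left [-0.02  0.07] h0 -0.1 rms 0.57
skirt top 820 slope deg up,left [ 1.15 -0.21] h0 22.24 rms 0.53
bar top 2368 slope deg up,left [ 1.57 -0.46] h0 39.68 rms 0.53
skirt side n 1519 kx min -27.87 ky range [-25.53  26.83]
```

Improving. Repeating.

Emit:
move_arm:
  increments:
    - {"grip":1,"linear":[0.01,0.006,0.01],"twist":0}
    - {"grip":1,"linear":[0.01,0.006,0.01],"twist":0}
    - {"grip":1,"linear":[0.01,0.006,0.01],"twist":0}
    - {"grip":1,"linear":[0.008,0.006,0.008],"twist":0}
    - {"grip":1,"linear":[0.006,0.006,0.006],"twist":0}

```text
clock: 18.65
eef_pos: [0.5703, 0.1514, 0.1046]
tool_rot: [-0.603, 0.104, -0.341, 0.714]
ft_force: [-10.9, -2.7, 14.5]
grip_width: 0.0144
```

```bash
python3 s.py; python3 chk.py c4.npz
```

```text
twist still (units of 2rad): 0.0007 axis err deg 1.36 comp x,z [-0.58 -0.    1.23]
knob origin in panel up,left,out mm [ 1.39 -0.58 -0.07]  shift to foot, tool units [-0.0069 -0.0005 -0.0029]
[-0.    0.01  0.03  0.04  0.01 -0.  ] 18.65 F up,left,out [-5.5 -1.2 17.5] torque tool [-1.49  0.04  1.17] g 0.0144
panel 25366 slope deg up,left [-0.04  0.07] h0 -0.11 rms 0.57
skirt top 870 slope deg up,left [ 0.64 -0.1 ] h0 21.87 rms 0.58
bar top 2358 slope deg up,left [ 0.52 -0.23] h0 39.23 rms 0.54
skirt side n 1534 kx min -27.76 ky range [-25.46  26.94]
```

Emit:
move_arm:
  increments:
    - {"grip":1,"linear":[0.008,0.006,0.008],"twist":0}
    - {"grip":1,"linear":[0.006,0.006,0.006],"twist":0}
    - {"grip":1,"linear":[0.004,0.008,0.004],"twist":0}
    - {"grip":1,"linear":[0.003,0.008,0.003],"twist":0}
    - {"grip":1,"linear":[0.002,0.008,0.002],"twist":0}

```text
clock: 19.2
eef_pos: [0.5705, 0.1513, 0.1045]
tool_rot: [-0.605, 0.107, -0.337, 0.713]
ft_force: [-10.8, -1.7, 15.8]
grip_width: 0.0139
```

```bash
python3 s.py; python3 chk.py c5.npz; python3 s.py
```

```text
twist still (units of 2rad): 0.0008 axis err deg 0.8 comp x,z [-0.23 -0.    0.77]
knob origin in panel up,left,out mm [ 1.23 -0.64 -0.22]  shift to foot, tool units [-0.0066 -0.0012 -0.0021]
[-0.    0.    0.01  0.01  0.01  0.  ] 19.2 F up,left,out [-4.9 -0.2 18.6] torque tool [-1.3   0.12  1.  ] g 0.0139
panel 25424 slope deg up,left [-0.03  0.06] h0 -0.11 rms 0.58
skirt top 877 slope deg up,left [-0.29  0.48] h0 21.62 rms 0.56
bar top 2377 slope deg up,left [ 0.32 -0.07] h0 39.11 rms 0.56
skirt side n 1529 kx min -27.78 ky range [-25.49  26.89]
twist still (units of 2rad): 0.0008 axis err deg 0.8 comp x,z [-0.23 -0.    0.77]
knob origin in panel up,left,out mm [ 1.23 -0.63 -0.25]  shift to foot, tool units [-0.0066 -0.0013 -0.0021]
[-0. -0. -0. -0. -0.  0.] 19.25 F up,left,out [-4.8 -1.7 19.3] torque tool [-1.37  0.1   1.09] g 0.0142
```

The knob lies flat (≤0.3°), heights match, and a steady 19 N push holds against the 7.7 N spring. Handing in.

```bash
python3 - <<'E'
from workcell import bot
print(bot.job_done()); o=bot.get_obs(); print(o["clock"],o["eef_pos"],o["ft_force"])
E
```

```text
the job is handed in; nothing more can be done
None
the job is handed in; nothing more can be done
```

The heat knob is on the shaft and pressed fully home, and the arm is still gripping and pushing it. I handed the job in at about 19.3 s of the 35 s allowed.

I picked up the smaller knob by its grip bar and turned it to match the shaft's flat, which I measured at about -45°. The controls allow no direct tilt, so I got the panel's 20° by reaching past the arm's tool-down limit. I then pushed the knob on against the spring, working out a lean of up to about 2.4° while pressing.

Last checks:
- **Seating:** the bar top was about 39.2 mm and the skirt top about 21.7 mm above the panel, against nominal 40 and 22. The knob's underside is at panel level within measurement error.
- **Lean:** the knob was flat to about 0.3° by the bar top and 0.5° by the skirt top. The tool itself is 0.8° off the panel's normal.
- **Twist:** the knob's direction matches the measured flat within about 0.1°. The flat itself was measured at -44° to -46°, well inside the 0.13 rad (about 7°) of play.
- **Push:** a steady 19 N outwards, against the spring's 7.7 N at home, plus about 5 N of sideways load.

Three readings disagreed:
- The gripper read 14 mm on the 16 mm bar throughout.
- The arm's own pose puts the knob 1.4 mm off the shaft axis, more than the 0.75 mm clearance. I put this down to calibration and the knob shifting in the pads.
- My first correction of the lean made it worse, so I reversed it.

I did not touch any of the other things on the bench, but I took no final overall picture to confirm it.

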